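# Hang the bracket on the drying stand

### The arm

A 6-joint arm with a two-finger parallel gripper is mounted at the origin on the work surface. World frame = base frame: x ahead of the robot, y to its left, z up, the work surface at z = 0. Lengths are in m, angles in rad, forces in N, time in s.
With the tool pointing down it reaches from about 0.375 to 0.975 m from the base axis. Payload 3.8 kg.
Tool frame: the origin (TCP) lies at the very end of the fingers, on their centre line; the grasp point (between the pads) lies bot.hold_point_z behind it (bot.hold_point_z is the distance from the TCP to the grasp point, in m); z points along the fingers, y is the line along which they close (so a half turn about z gives the same grasp; the last joint's range is limited). The gripper opens to 85 mm and grips with 20 to 120 N. Pads are 22 mm wide; open, the fingers measure 114 mm over their backs; the gripper's body (76 mm by 85 mm) begins 54 mm behind the grasp point. The pads swing forward as they close: fully open they stand 13 mm farther back than shut.
Start: joints at [-1.184, 0.264, 1.604, -0, 1.274, -0.037], TCP at [0.278, -0.615, 0.231] pointing down, gripper open.
Joint ranges: [-2.63, 2.63], [-0.94, 2.18], [0.31, 2.57], [-1.31, 4.45], [0, 2.66], [-2.55, 2.55]. Speed limits (rad/s): [2.57, 2.57, 3.14, 3.14, 3.14, 3.14].

### API

Orientations are given as a rotation vector (axis times angle).
In Python, from workcell import bot, cams gives the robot as it stands (bot), with the cameras (cams).
- The arm moves only by the tool jog_arm, called after "Call:" by a JSON object that holds its "api" and its "payload", one argument or row to a line. Schema: {"type":"object","properties":{"plan":{"type":"array","items":{"type":"array","items":{"type":"array","items":{"type":"number"},"minItems":4,"maxItems":4},"minItems":1,"maxItems":5},"minItems":1,"maxItems":1},"finger_gap":{"type":"number"},"squeeze":{"type":"number"},"only":{"type":"string"},"quiet":{"type":"boolean"},"lines":{"type":"string"}},"required":["plan"],"additionalProperties":false}. plan is a list that holds a single list of rows (three levels of brackets), with 1 to 5 rows, each of 4 numbers: dx, dy, dz in m, then a turn about the tool's z in rad; each row shifts and turns the commanded pose from where the row before left it, along the tool's axes as they then stand; what a row does not reach is not made up. A row lasts 1/8 s, in which the tool goes at most 0.0625 m and 0.188 rad, less where a joint would pass 70% of its speed; a pose out of reach is approached as far as the arm can. finger_gap is the opening from 0.0 (shut) to 1.0 (fully open), set as the call begins (left out keeps the last). The fingers move at their own pace and stop on an object; squeeze is the grip in N (left out, the last holds). Time passes only in rows, so rows that do not move let the fingers close. The tool returns the time, the measured TCP pose, the force, the opening and the grip force at its end. only (a regular expression) keeps the lines of the reply that match it, lines (a string "A,B") keeps lines A to B, and quiet returns only ok. Input that does not fit is refused with a message, and nothing moves.
- bot.read_state(): the state, without advancing time (a new reading comes with each control period).
- cams.read_camera(name): name is "scene" or "top"; returns the picture (384x512x3 uint8, red, green, blue); there is no depth.
- cams.camera_info(name): a dict with "intrinsics" (3x3 intrinsics, pixels), "extrinsics" (4x4, takes a point from camera to world coordinates). Camera axes: x right, y down, z forward; pixel columns grow to the right and rows downward; lengths in m; the calibration is good to about 2 mm. A picture is of the moment at which its call begins. camera_info takes no time and is no camera call.
- bot.finish_job(): hands the job in; it is judged then, once.
The state is a dict: "time": time; "q": joint angles; "joint_vel": joint speeds; "joint_torque": joint torques, N m; "tool_pos": TCP position; "tcp_rot": TCP orientation; "wrist_force": force on the tool from outside, world axes, zero at the start; "torque": the same for the moment, N m; "width": opening from 0.0 (shut) to 1.0 (fully open); "grip_force": force on a finger pad.
Only numpy, scipy, OpenCV 4.12 (cv2) and the standard library are available. Lean on these libraries where they do the work, as an engineer would, in place of code of your own. Each camera call takes 0.05 s, during which the arm holds its last target. There are 200 camera calls.

### The job

The aluminium bracket with the big round hole is next to be spray-painted: hang it by that hole on the peg of the taller drying stand. Lower it right down until it lies flat on the stand's wooden rest before you let go of it, and leave the other bracket where it is.

Things in the scene. Friction and masses are not known exactly. Their poses are not given: they have to be found in the camera images.
- bracket: Aluminium bracket to hang: flat plate with one round hole 36 mm wide. Origin: hole centre on the plate's underside. Plate 5 mm thick, x -49 to 55, y -35 to 35 mm, z up; upright tab centred at x -45, y 0: 8 mm thick (x), 26 mm wide (y), top at z 50 mm; tab side roughly towards the robot at the start. About 110 g. Grip the tab from above, across its 26 mm width (along y).
- blank: The other aluminium bracket, left alone: same outer form, but two small 8 mm holes and no big one. Origin on the underside. Plate 5 mm thick, x -49 to 55, y -35 to 35 mm, z up; upright tab centred at x -45, y 0: 8 mm thick (x), 26 mm wide (y), top at z 50 mm; tab side roughly towards the robot at the start.
- tall_stand: Fixed. Origin: centre of the base's underside, on the table; z up along the peg. Dark steel base disc 84 mm wide, 12 mm high; 18 mm column; round pale wooden rest 64 mm wide; above it a bare steel peg 12 mm thick. The taller of the two drying stands: the rest's upper face is at z = 110 mm, the peg's tip at z = 155 mm.
- short_stand: Fixed. Origin: centre of the base's underside, on the table; z up along the peg. Dark steel base disc 84 mm wide, 12 mm high; 18 mm column; round pale wooden rest 64 mm wide; above it a bare steel peg 12 mm thick. The lower of the two drying stands, not used: the rest's upper face is at z = 50 mm, the peg's tip at z = 95 mm.

How it is judged:
By the outcome, as a careful person would: the job done as asked, in the order asked, and still so for the second after the job is handed in, with the robot touching nothing.
It also fails if it takes over 38 s, if anything falls off the work surface, if the arm or the gripper's body presses on something with over 40 N, if the wrist force passes 120 N, or if a joint passes its speed limit or range.

## Working session

There is one attempt and no reset: what is moved stays moved. The work goes in short steps, Python scripts to look and compute and a tool call to move; the robot and the scene stay as the last step left them, time stands still between calls to the robot, and variables do not carry over. Pictures are saved under pics/ and viewed, at most 10 in all, crops included, and the job is handed in when it is done.

```bash
ls; mkdir -p pics; python3 - <<'E'
from workcell import bot, cams
import cv2,numpy as np
print(bot.hold_point_z); s=bot.read_state(); print(s["time"],s["tool_pos"],s["tcp_rot"],s["width"])
for n in("top","scene"):
    im=cams.read_camera(n); cv2.imwrite(f"pics/{n}0.png",im[:,:,::-1]); c=cams.camera_info(n); print(n,np.round(c["intrinsics"],1).tolist(),np.round(c["extrinsics"],3).tolist())
E
```

```text
pics
workcell.py
0.0187
0.0 [ 0.27728647 -0.61461444  0.22995508] [-3.06918141e+00 -6.60164405e-01  5.67368163e-04] 0.9994154315656234
top [[412.6, 0.0, 256.9], [0.0, 412.6, 194.7], [0.0, 0.0, 1.0]] [[-0.025, -0.995, 0.098, 0.466], [-0.999, 0.028, 0.03, -0.009], [-0.032, -0.097, -0.995, 0.975], [0.0, 0.0, 0.0, 1.0]]
scene [[446.8, 0.0, 259.5], [0.0, 446.8, 197.7], [0.0, 0.0, 1.0]] [[-0.692, 0.477, -0.541, 1.062], [0.721, 0.474, -0.505, 0.462], [0.016, -0.74, -0.673, 0.639], [0.0, 0.0, 0.0, 1.0]]
```

View pics/top0.png

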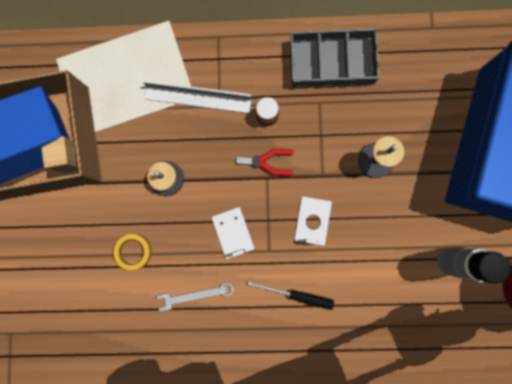

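View pics/scene0.png

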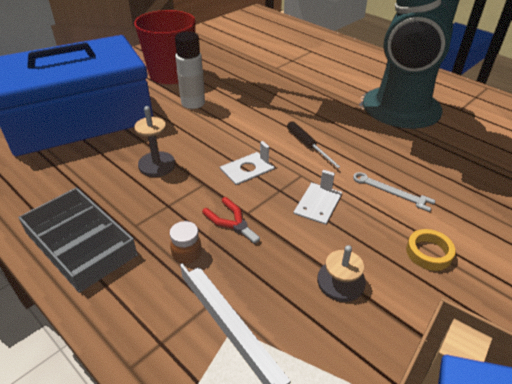

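The top view shows the holed bracket at about (313,222), with its tab near (305,241), and the blank at (233,232). The tall stand's rest is at (388,152) and the short stand is at (162,177). The scene view agrees: tall stand at (150,128), holed bracket at (247,166).

```bash
cat > h.py <<'E'
import cv2,numpy as np
from workcell import bot, cams
def ray(n,px):
    c=cams.camera_info(n);K=np.array(c["intrinsics"]);T=np.array(c["extrinsics"])
    d=T[:3,:3]@np.linalg.solve(K,[px[0],px[1],1.]);return T[:3,3],d
def onz(n,px,z):
    o,d=ray(n,px);return o+d*(z-o[2])/d[2]
def tri(a,b):
    A=[];B=[]
    for n,p in(("top",a),("scene",b)):
        o,d=ray(n,p);d/=np.linalg.norm(d);P=np.eye(3)-np.outer(d,d);A.append(P);B.append(P@o)
    return np.linalg.solve(A[0]+A[1],B[0]+B[1])
def blob(mask,near):
    cs,_=cv2.findContours(mask.astype(np.uint8),cv2.RETR_EXTERNAL,cv2.CHAIN_APPROX_NONE)
    cs=[c for c in cs if cv2.contourArea(c)>25]
    return min(cs,key=lambda c:np.hypot(*(c[:,0].mean(0)-near)))
def proj(n,p):
    c=cams.camera_info(n);K=np.array(c["intrinsics"]);T=np.array(c["extrinsics"])
    q=K@(T[:3,:3].T@(np.array(p)-T[:3,3]));return q[:2]/q[2]
E
python3 - <<'E'
from h import *
I={n:cv2.imread(f"pics/{n}0.png") for n in("top","scene")}
H={n:cv2.cvtColor(I[n],cv2.COLOR_BGR2HSV) for n in I}
# rest (pale wood)
e={}
for n,near in(("top",(388,152)),("scene",(150,128))):
    h=H[n]; m=(h[...,0]>10)&(h[...,0]<28)&(h[...,1]>70)&(h[...,2]>165)
    c=blob(m,near); hull=cv2.convexHull(c); e[n]=cv2.fitEllipse(hull); print(n,"rest",e[n],cv2.boundingRect(c),onz(n,e[n][0],.110))
    R=[onz(n,p[0],.110) for p in hull];R=np.array(R);print("  size",np.ptp(R,0), cv2.minEnclosingCircle(R[:,:2].astype(np.float32)))
print("tri",tri(e["top"][0],e["scene"][0]))
h=H["top"]; m=(h[...,1]<50)&(h[...,2]>150)
c=blob(m,(313,222)); P=np.array([onz("top",p[0],.005) for p in c])[:,:2]
r=cv2.minAreaRect((P*1000).astype(np.float32)); print("plate",r)
inner=np.zeros(m.shape,np.uint8);cv2.drawContours(inner,[c],-1,1,-1)
hm=(inner>0)&~m
hc=blob(hm,(313,222)); el=cv2.fitEllipse(hc) ; print("hole",el,cv2.contourArea(hc),onz("top",el[0],.005),onz("top",el[0],.0))
for n,x,y,w,hh in(("top",280,120,130,140),("scene",100,90,190,110)):
    cr=cv2.resize(I[n][y:y+hh,x:x+w],None,fx=4,fy=4,interpolation=cv2.INTER_CUBIC); cv2.imwrite(f"pics/{n}crop.png",cr)
E
```

```text
top rest ((388.7119445800781, 150.25308227539062), (30.940471649169922, 32.017547607421875), 142.4828643798828) (374, 136, 31, 30) [ 0.63806533 -0.26328224  0.11      ]
  size [0.06280835 0.06343192 0.        ] ((0.6386223435401917, -0.2624284327030182), 0.03466062992811203)
scene rest ((149.44546508789062, 125.08150482177734), (16.176332473754883, 30.593982696533203), 82.06552124023438) (135, 117, 30, 17) [ 0.63594526 -0.25985343  0.11      ]
  size [0.06494552 0.06323768 0.        ] ((0.6350260376930237, -0.2597759962081909), 0.032533422112464905)
tri [ 0.63668807 -0.26193217  0.10994899]
plate ((497.697021484375, -108.7904281616211), (72.14653778076172, 105.36766815185547), 78.22256469726562)
hole ((312.59283447265625, 221.6029052734375), (13.453518867492676, 13.637493133544922), 63.51388168334961) 142.5 [ 0.49513632 -0.10851534  0.005     ] [ 0.49528396 -0.10902907  0.        ]
```

View pics/topcrop.png

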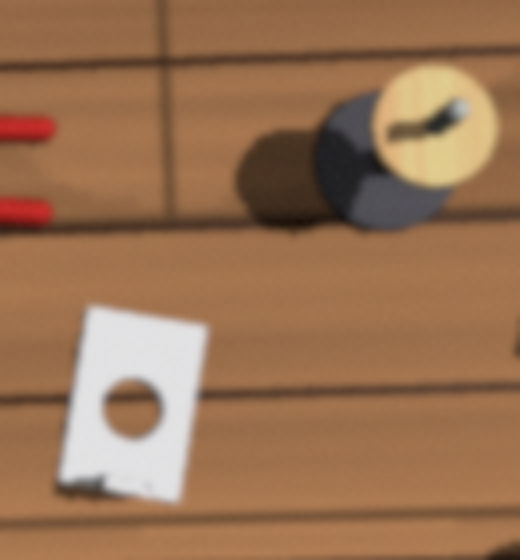

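View pics/scenecrop.png

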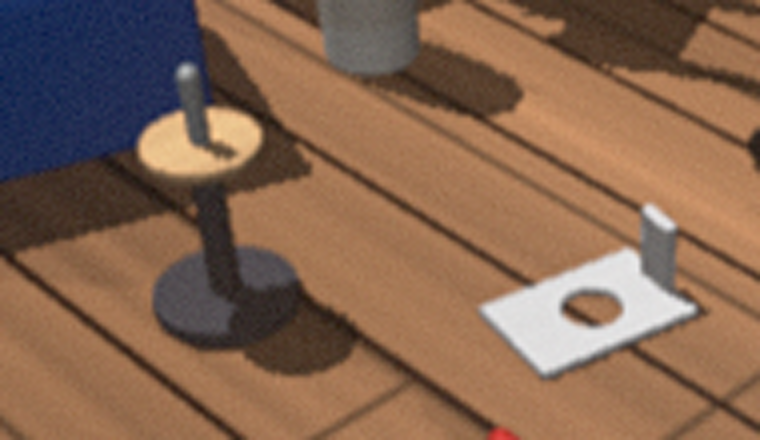

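Crops: the rest is a clean disc and the peg stands on it. The bracket's tab is at its lower (robot-side) end, and the plate heading is about -11.8°. Triangulated rest height comes out at 0.1099 m, against 0.110 given. Next I check the tab and the bottle near my path, and work out the move in tool axes.

```bash
cat >> h.py <<'E'
from scipy.spatial.transform import Rotation as R
def go(target,yaw):
    "tool-frame shift and turn to a world TCP target with tool x heading yaw"
    s=bot.read_state();M=R.from_rotvec(s["tcp_rot"]).as_matrix();p=np.array(s["tool_pos"])
    y=np.arctan2(M[1,0],M[0,0]);d=(yaw-y+np.pi)%(2*np.pi)-np.pi
    print("t",s["time"],"p",p.round(4),"yaw",y.round(4),"tilt",np.degrees(np.arccos(-M[2,2])).round(2),"dxyz",(M.T@(np.array(target)-p)).round(4),"turn",(-d).round(4),"w",round(s["width"],3),"F",np.round(s["wrist_force"],1))
E
python3 - <<'E'
from h import *
a=-np.radians(11.78);ax=np.array([np.cos(a),np.sin(a)]);t=np.array([.4952,-.1088])-.045*ax
print("tab",t)
for z in(.005,.05):
    print(z,[proj(n,(*t,z)).round(1) for n in("top","scene")])
print("bottle cap",tri((492,266),(188,38)))
go((*t,.10),a)
E
```

Call:
{"api": "jog_arm", "payload": {
  "plan": [
    [[0.034, -0.036, 0, 0], [0.034, -0.036, 0, 0], [0.034, -0.036, 0, 0], [0.034, -0.036, 0, 0], [0.034, -0.036, 0, 0]]
  ],
  "finger_gap": 0.6,
  "squeeze": 80
}}

```text
time: 0.72
tool_pos: [0.3586, -0.3795, 0.2308]
tcp_rot: [-3.071, -0.66, 0.0]
wrist_force: [0.2, -0.7, -0.2]
width: 0.597
grip_force: 0.0
```

Call:
{"api": "jog_arm", "payload": {
  "plan": [
    [[0.034, -0.036, 0, 0], [0.034, -0.036, 0, 0], [0.034, -0.036, 0, 0], [0.034, -0.036, 0, 0], [0.034, -0.036, 0, 0]]
  ]
}}

```text
time: 1.35
tool_pos: [0.4394, -0.1457, 0.2309]
tcp_rot: [-3.071, -0.66, 0.0]
wrist_force: [0.6, -0.4, -0.0]
width: 0.6
grip_force: 0.0
```

Call:
{"api": "jog_arm", "payload": {
  "plan": [
    [[0.03, -0.037, 0, 0], [0, 0, 0, 0.16], [0, 0, 0, 0.16], [0, 0, 0, 0.16], [0, 0, 0, 0.15]]
  ]
}}

```text
time: 1.98
tool_pos: [0.4512, -0.101, 0.2308]
tcp_rot: [-3.124, 0.331, 0.001]
wrist_force: [0.8, -0.0, -1.4]
width: 0.6
grip_force: 0.0
```

Call:
{"api": "jog_arm", "payload": {
  "plan": [
    [[0, 0, 0.03, 0], [0, 0, 0.03, 0], [0, 0, 0.03, 0], [0, 0, 0.03, 0], [0, 0, 0, 0]]
  ]
}}

```text
time: 2.6
tool_pos: [0.4487, -0.1004, 0.1085]
tcp_rot: [-3.124, 0.323, 0.011]
wrist_force: [-0.3, 0.1, 0.3]
width: 0.605
grip_force: 0.0
```

```bash
python3 - <<'E'
from h import *
go((.4511,-.0996,.016),-.2056)
E
```

```text
t 2.6 p [ 0.4487 -0.1004  0.1085] yaw -0.2062 tilt 0.39 dxyz [ 0.0028 -0.0013  0.0925] turn -0.0006 w 0.605 F [-0.3  0.1  0.3]
```

Call:
{"api": "jog_arm", "payload": {
  "plan": [
    [[0.002, -0.001, 0.03, 0], [0, 0, 0.03, 0], [0, 0, 0.02, 0], [0, 0, 0.01, 0], [0, 0, 0, 0]]
  ]
}}

```text
time: 3.22
tool_pos: [0.454, -0.1007, 0.0216]
tcp_rot: [-3.125, 0.323, 0.0]
wrist_force: [-0.8, -0.5, 0.1]
width: 0.599
grip_force: 0.0
```

```bash
python3 - <<'E'
from h import *
go((.4511,-.0996,.017),-.2056)
im=cams.read_camera("scene");cv2.imwrite("pics/s1.png",cv2.resize(im[70:220,170:350,::-1],None,fx=4,fy=4,interpolation=cv2.INTER_CUBIC))
E
```

```text
t 3.225 p [ 0.454  -0.1007  0.0216] yaw -0.2062 tilt 0.0 dxyz [-0.0031 -0.0005  0.0046] turn -0.0006 w 0.599 F [-0.8 -0.5  0.1]
```

View pics/s1.png

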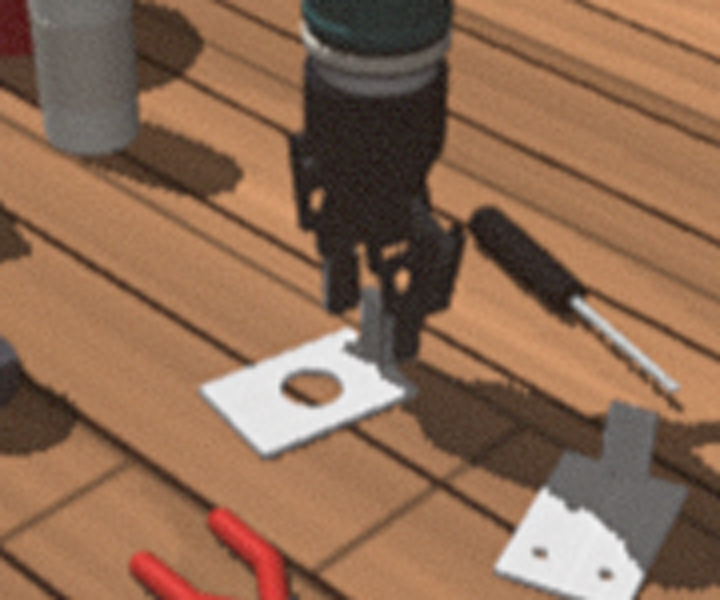

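The fingers straddle the tab, at about (372,325) in the crop. I'll trim and close.

Call:
{"api": "jog_arm", "payload": {
  "plan": [
    [[-0.003, 0, 0.005, 0], [0, 0, 0, 0]]
  ]
}}

```text
time: 3.52
tool_pos: [0.4506, -0.1, 0.0165]
tcp_rot: [3.125, -0.323, 0.0]
wrist_force: [-0.6, 0.8, 0.4]
width: 0.602
grip_force: 0.0
```

Call:
{"api": "jog_arm", "payload": {
  "plan": [
    [[0, 0, 0, 0], [0, 0, 0, 0], [0, 0, 0, 0], [0, 0, 0, 0], [0, 0, 0, 0]]
  ],
  "finger_gap": 0,
  "squeeze": 80
}}

```text
time: 4.15
tool_pos: [0.4513, -0.1002, 0.0168]
tcp_rot: [3.125, -0.323, 0.001]
wrist_force: [-1.5, 0.4, 5.1]
width: 0.284
grip_force: 78.6
```

Call:
{"api": "jog_arm", "payload": {
  "plan": [
    [[0, 0, -0.02, 0], [0, 0, -0.05, 0], [0, 0, -0.05, 0], [0, 0, -0.05, 0], [0, 0, -0.02, 0]]
  ]
}}

```text
time: 4.78
tool_pos: [0.4524, -0.1005, 0.2096]
tcp_rot: [3.124, -0.323, 0.008]
wrist_force: [0.5, 0.1, -0.5]
width: 0.285
grip_force: 78.4
```

Call:
{"api": "jog_arm", "payload": {
  "plan": [
    [[0, 0, 0, 0], [0, 0, 0, 0]]
  ]
}}

```text
time: 5.03
tool_pos: [0.4497, -0.0998, 0.2045]
tcp_rot: [-3.124, 0.323, 0.004]
wrist_force: [-0.4, -1.0, -2.2]
width: 0.285
grip_force: 78.4
```

```bash
python3 - <<'E'
from h import *
go((.4511,-.0996,.20),-.2056)
I={}
for n in("top","scene"):
    I[n]=cams.read_camera(n);cv2.imwrite(f"pics/{n}2.png",I[n][:,:,::-1])
t=cv2.resize(I["top"][140:300,230:420,::-1],None,fx=2.1,fy=2.5); s=cv2.resize(I["scene"][50:210,170:360,::-1],None,fx=2.1,fy=2.5)
cv2.imwrite("pics/both2.png",np.hstack([t,s]))
E
```

```text
t 5.025 p [ 0.4497 -0.0998  0.2045] yaw -0.2062 tilt 0.16 dxyz [ 0.0014 -0.0005  0.0045] turn -0.0006 w 0.285 F [-0.4 -1.  -2.2]
```

View pics/both2.png

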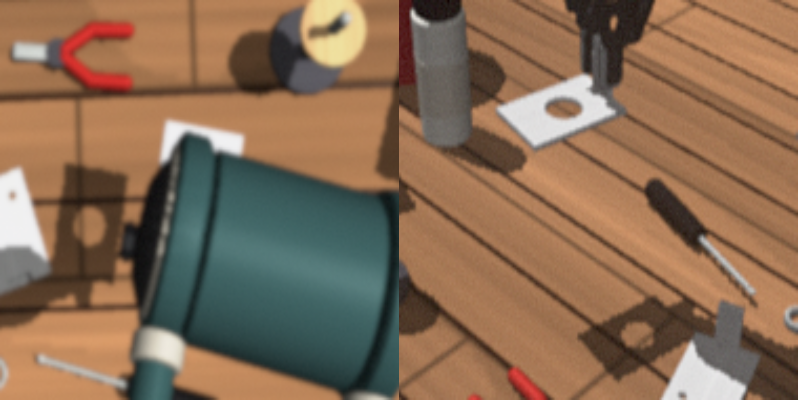

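The bracket is held and level. In the right half the hole is visible at about (563,107), and only the scene camera sees it. I'll measure the hole's offset from the TCP and check the peg tip.

```bash
cat >> h.py <<'E'
def hole(im,z,near):
    h=cv2.cvtColor(im,cv2.COLOR_RGB2HSV);m=(h[...,1]<50)&(h[...,2]>140)
    c=blob(m,near);f=np.zeros(m.shape,np.uint8);cv2.drawContours(f,[c],-1,1,-1)
    hc=blob((f>0)&~m,near);e=cv2.fitEllipse(hc);P=np.array([onz("scene",p[0],z) for p in hc])
    print("hole px",np.round(e[0],1),np.round(e[1],1),"size",np.ptp(P,0).round(4),"world",onz("scene",e[0],z).round(4));return onz("scene",e[0],z)
E
python3 - <<'E'
from h import *
im=cv2.imread("pics/scene2.png")[:,:,::-1].copy()
p=np.array(bot.read_state()["tool_pos"]);a=-.2062
w=hole(im,.193,(248,93)); x=np.array([np.cos(a),np.sin(a)]);y=np.array([-x[1],x[0]])
d=(w-p)[:2];print("offset along x,y",d@x,d@y)
im0=cv2.imread("pics/scene0.png")[:,:,::-1].copy();w0=hole(im0,.005,(247,166))
print("peg tip tri",tri((394.5,147),(146.7,107.5)), [proj(n,(.637,-.262,.155)) for n in("top","scene")])
E
```

```text
hole px [247.8  92.9] [ 7.4 16. ] size [0.0313 0.0324 0.    ] world [ 0.4953 -0.1044  0.193 ]
offset along x,y 0.04589071977343317 0.00473908158396797
hole px [247.4 166.6] [ 7.9 14.5] size [0.0327 0.0327 0.    ] world [ 0.4955 -0.1062  0.005 ]
peg tip tri [ 0.6351334  -0.261973    0.15183739] [array([394.51713406, 146.20259229]), array([145.1289747 , 106.32373446])]
```

Call:
{"api": "jog_arm", "payload": {
  "plan": [
    [[0.034, 0.0244, 0, 0], [0.034, 0.0244, 0, 0], [0.034, 0.0244, 0, 0], [0.034, 0.0244, 0, 0], [0.034, 0.0244, 0, 0]]
  ]
}}

```text
time: 5.75
tool_pos: [0.5922, -0.2549, 0.2039]
tcp_rot: [-3.124, 0.323, 0.005]
wrist_force: [-0.2, -0.1, -1.5]
width: 0.292
grip_force: 78.6
```

Call:
{"api": "jog_arm", "payload": {
  "plan": [
    [[0, 0, 0, 0], [0, 0, 0, 0], [0, 0, 0, 0]]
  ]
}}

```text
time: 6.12
tool_pos: [0.5913, -0.2533, 0.2055]
tcp_rot: [-3.124, 0.322, 0.003]
wrist_force: [-0.5, -1.1, -2.1]
width: 0.29
grip_force: 78.7
```

```bash
python3 - <<'E'
from h import *
go((.5915,-.254,.175),-.2062)
p=np.array(bot.read_state()["tool_pos"])
im=cams.read_camera("scene")
hp=p+np.r_[.045*np.array([.9788,-.2047]),-.0115]
px=proj("scene",hp);print(px)
t=cams.read_camera("top")
x,y=px.astype(int)
cv2.imwrite("pics/b3.png",np.hstack([cv2.resize(im[y-60:y+60,x-50:x+50,::-1],None,fx=4,fy=4,interpolation=cv2.INTER_CUBIC),cv2.resize(t[90:210,340:440,::-1],None,fx=4,fy=4,interpolation=cv2.INTER_CUBIC)]))
try: hole(im,p[2]-.0115,px)
except Exception as e: print(e)
E
```

```text
t 6.125 p [ 0.5913 -0.2533  0.2055] yaw -0.2057 tilt 0.1 dxyz [0.0004 0.0007 0.0305] turn 0.0005 w 0.29 F [-0.5 -1.1 -2.1]
[142.64538038  88.83724045]
hole px [144.   89.6] [ 7.  16.4] size [0.0317 0.032  0.    ] world [ 0.6353 -0.2578  0.194 ]
```

View pics/b3.png

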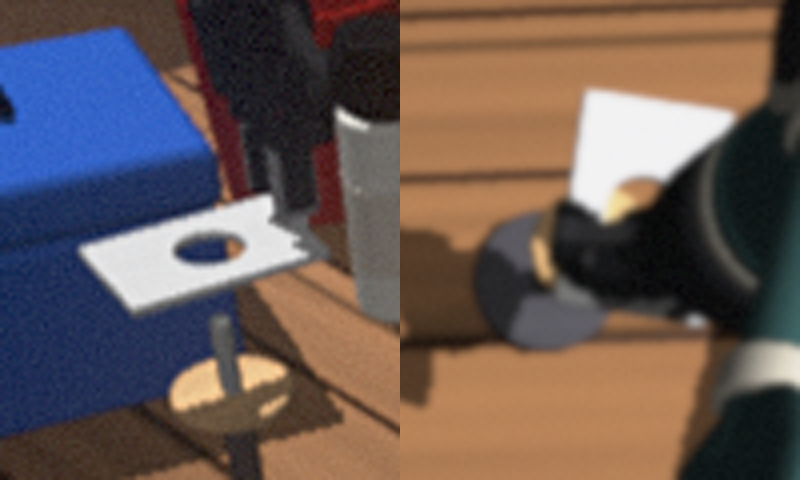

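The scene view shows the hole (209,248) right above the peg's line (tip at (221,322)). The offset is about 2 mm, well inside the 12 mm clearance. I'll trim and lower.

Call:
{"api": "jog_arm", "payload": {
  "plan": [
    [[0, 0.001, 0.015, 0], [0, 0.001, 0.012, 0], [0, 0, 0.01, 0], [0, 0, 0.01, 0], [0, 0, 0, 0]]
  ]
}}

```text
time: 6.85
tool_pos: [0.591, -0.2559, 0.1577]
tcp_rot: [-3.124, 0.323, 0.004]
wrist_force: [-1.1, 0.4, -1.4]
width: 0.287
grip_force: 78.7
```

```bash
python3 - <<'E'
from h import *
go((.5915,-.255,.1265),-.2057)
p=np.array(bot.read_state()["tool_pos"])
im=cams.read_camera("scene")
x,y=145,110
cv2.imwrite("pics/s4.png",cv2.resize(im[y-60:y+60,x-70:x+70,::-1],None,fx=5,fy=5,interpolation=cv2.INTER_CUBIC))
E
```

```text
t 6.85 p [ 0.591  -0.2559  0.1577] yaw -0.2063 tilt 0.15 dxyz [ 0.0004 -0.0009  0.0312] turn -0.0006 w 0.287 F [-1.1  0.4 -1.4]
```

View pics/s4.png

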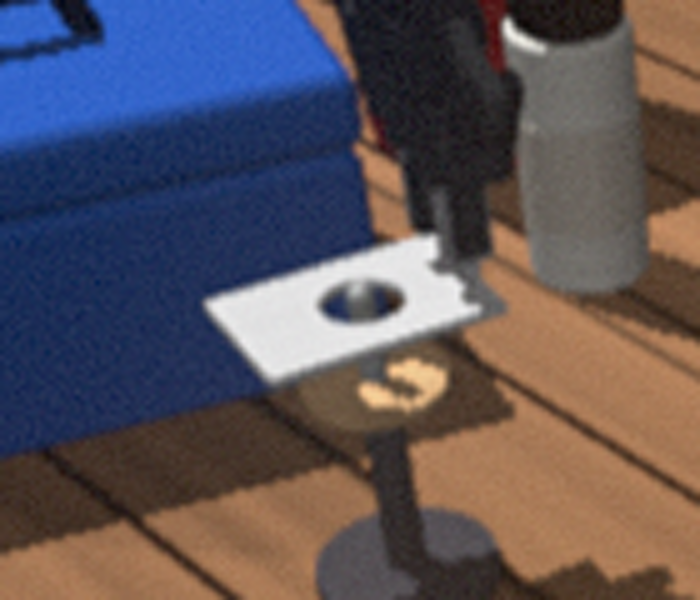

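The peg tip shows through the middle of the hole at about (360,298). I'll lower to just above the rest, then creep to contact.

Call:
{"api": "jog_arm", "payload": {
  "plan": [
    [[0, 0, 0.01, 0], [0, 0, 0.008, 0], [0, 0, 0.006, 0], [0, 0, 0.002, 0], [0, 0, 0, 0]]
  ]
}}

```text
time: 7.52
tool_pos: [0.5917, -0.2563, 0.1331]
tcp_rot: [-3.125, 0.323, 0.0]
wrist_force: [0.0, 1.0, -1.1]
width: 0.29
grip_force: 78.7
```

Call:
{"api": "jog_arm", "payload": {
  "plan": [
    [[0, 0, 0.002, 0], [0, 0, 0, 0], [0, 0, 0, 0]]
  ]
}}

```text
time: 7.9
tool_pos: [0.5919, -0.2563, 0.1314]
tcp_rot: [3.125, -0.323, 0.0]
wrist_force: [-0.3, -0.4, -1.8]
width: 0.284
grip_force: 78.7
```

Call:
{"api": "jog_arm", "payload": {
  "plan": [
    [[0, 0, 0.0015, 0], [0, 0, 0, 0], [0, 0, 0, 0]]
  ]
}}

```text
time: 8.28
tool_pos: [0.5918, -0.2562, 0.1297]
tcp_rot: [-3.125, 0.323, 0.0]
wrist_force: [-0.6, 0.3, -0.6]
width: 0.289
grip_force: 78.7
```

Call:
{"api": "jog_arm", "payload": {
  "plan": [
    [[0, 0, 0.0015, 0], [0, 0, 0, 0], [0, 0, 0, 0]]
  ],
  "only": "pos|wrist"
}}

```text
tool_pos: [0.5918, -0.2562, 0.1282]
wrist_force: [-0.1, 0.3, -0.1]
```

Call:
{"api": "jog_arm", "payload": {
  "plan": [
    [[0, 0, 0.001, 0], [0, 0, 0, 0], [0, 0, 0, 0]]
  ],
  "only": "pos|wrist"
}}

```text
tool_pos: [0.5918, -0.2562, 0.1273]
wrist_force: [0.1, 0.1, -1.4]
```

Call:
{"api": "jog_arm", "payload": {
  "plan": [
    [[0, 0, 0.001, 0], [0, 0, 0, 0], [0, 0, 0, 0]]
  ],
  "only": "pos|wrist"
}}

```text
tool_pos: [0.5919, -0.2563, 0.1269]
wrist_force: [-1.2, 0.9, 3.4]
```

Call:
{"api": "jog_arm", "payload": {
  "plan": [
    [[0, 0, 0.0007, 0], [0, 0, 0, 0], [0, 0, 0, 0]]
  ],
  "only": "pos|wrist"
}}

```text
tool_pos: [0.5919, -0.2563, 0.1268]
wrist_force: [-3.1, 1.8, 7.2]
```

```bash
python3 - <<'E'
from h import *
im=cams.read_camera("scene")
x,y=150,125
cv2.imwrite("pics/s5.png",cv2.resize(im[y-60:y+60,x-70:x+70,::-1],None,fx=5,fy=5,interpolation=cv2.INTER_CUBIC))
E
```

```text
(no output)
```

View pics/s5.png

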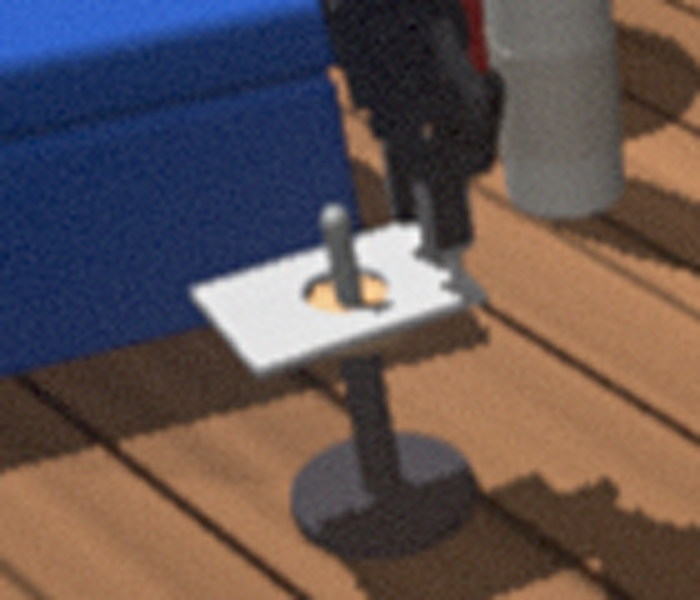

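The plate lies on the rest with the peg (335,250) through the hole, and the contact force confirms it. I'll release and retreat.

Call:
{"api": "jog_arm", "payload": {
  "plan": [
    [[0, 0, 0, 0], [0, 0, 0, 0], [0, 0, 0, 0], [0, 0, 0, 0]]
  ],
  "finger_gap": 0.6
}}

```text
time: 10.32
tool_pos: [0.5918, -0.2562, 0.1253]
tcp_rot: [-3.125, 0.323, 0.0]
wrist_force: [0.4, -0.5, -0.0]
width: 0.599
grip_force: 0.0
```

Call:
{"api": "jog_arm", "payload": {
  "plan": [
    [[0, 0, -0.01, 0], [0, 0, -0.03, 0], [0, 0, -0.05, 0], [0, 0, -0.05, 0], [0, 0, -0.03, 0]]
  ]
}}

```text
time: 10.95
tool_pos: [0.5929, -0.2568, 0.3003]
tcp_rot: [3.123, -0.323, 0.008]
wrist_force: [0.5, 0.3, -0.3]
width: 0.601
grip_force: 0.0
```

Call:
{"api": "jog_arm", "payload": {
  "plan": [
    [[-0.03, 0, 0, 0], [-0.04, 0, 0, 0], [-0.03, 0, 0, 0], [0, 0, 0, 0], [0, 0, 0, 0]]
  ]
}}

```text
time: 11.58
tool_pos: [0.4947, -0.236, 0.2965]
tcp_rot: [3.124, -0.323, 0.003]
wrist_force: [0.1, -0.5, -0.1]
width: 0.598
grip_force: 0.0
```

```bash
python3 - <<'E'
from h import *
im=cams.read_camera("scene");t=cams.read_camera("top")
cv2.imwrite("pics/end.png",np.hstack([cv2.resize(im[65:185,100:200,::-1],None,fx=4,fy=4,interpolation=cv2.INTER_CUBIC),cv2.resize(t[90:250,200:440,::-1],(400,480))]))
E
```

```text
(no output)
```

View pics/end.png

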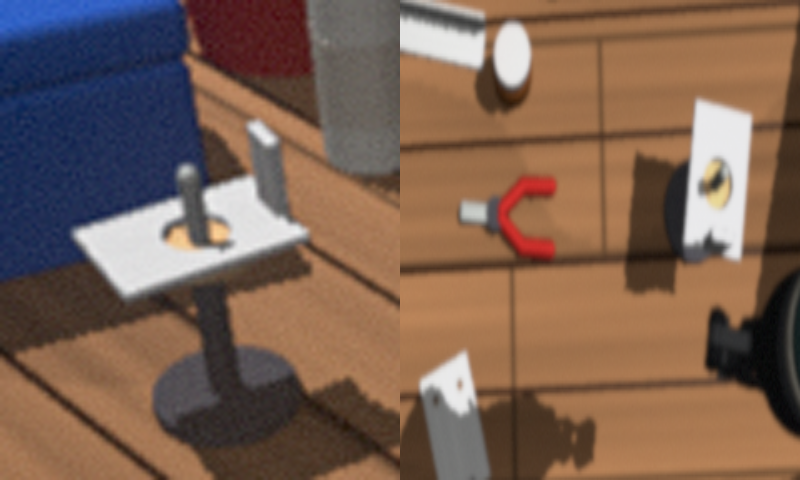

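The bracket hangs flat on the tall stand with the peg (195,205) through its hole. The gripper is clear and the blank is untouched.

```bash
python3 -c "
from workcell import bot, cams
print(bot.finish_job())"
```

```text
the job is handed in; nothing more can be done
None
```

The bracket with the big hole hangs on the taller stand's peg, flat on the wooden rest; I let go only after contact, left the other bracket alone, and handed in at about 12 s.

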